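Fill a gift box from the tipping tray

ROBOT

A 6-joint arm with a two-finger parallel gripper is mounted at the origin on the work surface. World frame = base frame: x ahead of the robot, y to its left, z up, the work surface at z = 0. Lengths are in m, angles in rad, forces in N, time in s.
With the tool pointing down it reaches from about 0.3 to 0.85 m from the base axis. Payload 5.4 kg.
Tool frame: the origin (TCP) lies at the very end of the fingers, on their centre line; the grasp point (between the pads) lies 19 mm behind it (r.hold_point_z is the distance from the TCP to the grasp point, in m); z points along the fingers, y is the line along which they close (so a half turn about z gives the same grasp; the last joint's range is limited). The gripper opens to 85 mm and grips with 20 to 120 N. Pads are 22 mm wide; open, the fingers measure 114 mm over their backs; the gripper's body (76 mm by 85 mm) begins 54 mm behind the grasp point. The pads swing forward as they close: fully open they stand 13 mm farther back than shut.
Start: joints at [-1.449, 0.158, 1.597, -0, 1.386, -0.21], TCP at [0.187, -0.544, 0.231] pointing down, gripper open.
Joint ranges: [-2.91, 2.91], [-0.94, 2.29], [0.18, 2.7], [-1.29, 4.43], [0.17, 2.64], [-3, 3]. Speed limits (rad/s): [2.57, 2.57, 3.14, 3.14, 3.14, 3.14].

INTERFACE

Orientations are given as a 3x3 rotation matrix whose columns are the frame's x, y, z axes.
In Python, from workcell import r, imaging, job_done gives the robot as it stands.
- The arm moves only by the shell command python3 -m pendant 'ROWS' [FORCE]. ROWS is JSON, a list of rows, each a list of 3 entries, a list of its own where there are three numbers: the shift along the tool's x, y, z in mm, then the turn about the tool's z in degrees, then the opening, from -1 (shut) to 1 (fully open). In form: [[[dx, dy, dz], roll, jaw], ...]. A call has 1 to 5 rows; each row is the pose to reach, as a shift and turn from the pose commanded when the call began, along the tool's axes at that moment; what a row does not reach only later rows make up. A row lasts 1/12 s, in which the tool goes at most 41.7 mm and 7.16 degrees, less where a joint would pass 70% of its speed; a pose out of reach is approached as far as the arm can. A call with a gripper value outside its range is refused whole. The fingers move at their own pace and stop on an object; FORCE is the grip in N (left out, the last holds). Time passes only in rows, so rows that repeat a pose let the fingers close. It gives the time, the measured TCP pose, the force, the opening and the grip force at its end, in the units of the state.
- r.state(): the state, without advancing time (a new reading comes with each control period).
- imaging.snapshot(name): name is "scene" or "top" or "wrist"; returns a dict with "color" (384x512x3 uint8, red, green, blue), "K" (3x3 intrinsics, pixels), "dist_coeffs" ([k1, k2, p1, p2, k3] as OpenCV has them; the pictures are not rectified), "world_to_cam" (4x4, takes a point from world to camera coordinates). Camera axes: x right, y up, looking along -z (the intrinsics and any distortion apply to the point x, -y, -z); pixel columns grow to the right and rows downward; lengths in m; the calibration is good to about 2 mm. A picture is of the moment at which its call begins. There is no depth.
- job_done(): hands the job in; it is judged then, once.
Trained networks look in a picture, given as the dict that the camera call returned (one of the last four; its "shot" number tells which), for a name from the list of things; names that differ only in an ending like _2 or _b are one class to them, and where a whole thing is asked for, a point or a joint stands for the part that bears it (a point fixed in the world has none). Each returns a list of dicts, best first, with "p" (0 to 1); they miss things now and then, are a little off and sometimes report something else, mostly with a low value. They report only what shows in the picture. A call takes as long as a camera call. They do not tell look-alikes from the thing itself.
- imaging.boxes_of(query, picture): "bbox" ([left, top, right, bottom] in pixels, round what is visible of it).
- imaging.trace(query, picture): "pixels" (384x512 bool, what is visible of it) and "bbox" ([left, top, right, bottom] in pixels, round what is visible of it).
- imaging.spot_point(query, picture): "pixel" ([column, row] in pixels: a listed point, or the origin of a listed thing).
The state is a dict: "time_s": time; "qpos": joint angles; "joint_vel": joint speeds; "joint_torque": joint torques, N m; "tcp_pos": TCP position; "tool_rot": TCP orientation; "force": force on the tool from outside, world axes, zero at the start; "ft_torque": the same for the moment, N m; "opening": finger opening in m; "grasp_force": force on a finger pad.
Only numpy, scipy, OpenCV 4.12 (cv2) and the standard library are available. Lean on these libraries where they do the work, as an engineer would, in place of code of your own. Each camera call takes 0.05 s, during which the arm holds its last target. There are 200 camera calls.

TASK

Pack the empty kraft gift box: first lift the honey-coloured candle that stands between it and the tipping tray and stand it upright inside the box, then slide the box along the table, squarely in under that end of the tray until it meets the stand's base. Then push the rim of the gold tray down at that end and hold it until all four wax tablets have slid into the box, without touching the tablets or lifting the box, and let the tray come back level. Leave everything else where it is: the packed box, the other candle and the things lying about.

Things in the scene. Friction and masses are not known exactly. Their poses are not given: they have to be found in the camera images.
- stand: wooden stand of the tipping tray, fixed, placed and turned differently each time. Origin on the table under its centre. Base plate 200 (x) x 110 (y) x 12 mm: the gift box is home when its wall meets the plate's edge at y = +55 or -55 mm, box centre then at y = +-137.5 mm, x = 0 of this frame. The hinge pin lies along its x, 130 mm up; the tray's ends point to its +y (left) and -y (right)
- tray (a joint): tilt of the gold tray about the pin, rad: 0 level, positive = left (+y) end down, limits +-0.6. A spring of 1.5 N m/rad brings it back level when let go (about 9 N at the rim's end for full tilt). Tablets begin to slide at 0.28 to 0.45 and run off the low end by 0.55. At full tilt the low end's floor is 70 mm above the table and 95 mm from the pin
- edge_left (a point): point to push the left end down: on top of the tray's rim on the robot's side, mid-width, 20 mm short of the left (+y) end. It turns with the tray; from the pin's middle it lies at x -88, y +95, z +26 mm. The tray is 230 mm long (y), open at both ends, 150 mm wide inside, its floor 140 mm above the table when level; flat outward rims 26 mm wide run along both long sides, 156 mm up
- edge_right (a point): the same point for the right (-y) end: x -88, y -95, z +26 mm from the pin's middle when level
- gift_box: open, empty kraft-brown gift box, loose, 250 g, 190 mm (x) x 165 mm (y) x 50 mm high outside, walls and floor 8 mm thick. Origin under its centre. It starts at the left or the right of the stand, some 16 to 18 cm short of its home, with the packed box on the other side
- candle_left_mid (a point): centre of the honey-yellow pillar candle standing in the gap at the left (+y) end of the stand, 40 mm diameter, 65 mm high, 80 g, upright, this point 32.5 mm above its foot, z along its axis. If the gift box is on the left this candle is to go into it; otherwise it is a bystander to be left alone
- candle_right_mid (a point): centre of the honey-yellow pillar candle standing in the gap at the right (-y) end of the stand, 40 mm diameter, 65 mm high, 80 g, upright, this point 32.5 mm above its foot, z along its axis. If the gift box is on the right this candle is to go into it; otherwise it is a bystander to be left alone
- tablet0_mid (a point): centre of round cream wax tablet 0 with a small orange decoration, 44 mm diameter, 12 mm thick, 40 g, lying flat on the tray at the start (this point 6 mm above the tray's floor)
- tablet1_mid (a point): centre of round cream wax tablet 1 with a small orange decoration, 44 mm diameter, 12 mm thick, 40 g, lying flat on the tray at the start (this point 6 mm above the tray's floor)
- tablet2_mid (a point): centre of round cream wax tablet 2 with a small orange decoration, 44 mm diameter, 12 mm thick, 40 g, lying flat on the tray at the start (this point 6 mm above the tray's floor)
- tablet3_mid (a point): centre of round cream wax tablet 3 with a small orange decoration, 44 mm diameter, 12 mm thick, 40 g, lying flat on the tray at the start (this point 6 mm above the tray's floor)
- packed_box: closed kraft gift box with lid and green ribbon bands, 194 x 169 x 60 mm, 800 g, origin under its centre. Bystander
- scissors: paper scissors lying flat, about 150 x 76 mm, 9 mm thick; origin near the pivot, blades to +x. Bystander
- twine_spool: spool of beige twine, 60 mm diameter, 60 mm high, behind the tray; origin under its centre. Bystander
- jar: amber glass jar with gold cap, 64 mm diameter, 90 mm high; origin under its centre. Bystander
- dish: grey-brown bowl, 90 mm diameter, 30 mm high; origin under its centre. Bystander
Mind the look-alikes: they are no part of the job. Leave any purple look-alike of the part that bears tablet3_mid alone.

How it is judged:
By the outcome, as a careful person would: the job done as asked, in the order asked, and still so for the second after the job is handed in, with the robot touching nothing.
It also fails if it takes over 69 s, if anything falls off the work surface, if the arm or the gripper's body presses on something with over 40 N, if the wrist force passes 120 N, or if a joint passes its speed limit or range.

## Working session

There is one attempt and no reset: what is moved stays moved. The work goes in short steps, Python scripts to look and compute and a shell command to move; the robot and the scene stay as the last step left them, time stands still between calls to the robot, and variables do not carry over. Pictures are saved under pics/ and viewed, at most 15 in all, crops included, and the job is handed in when it is done.

```bash
mkdir -p pics; cat > h.py <<'E'
import numpy as np, cv2
from workcell import r, imaging, job_done
def ray(s,px):
    p=cv2.undistortPoints(np.array([[px]],float),np.array(s["K"],float),np.array(s["dist_coeffs"],float))[0,0]
    T=np.array(s["world_to_cam"]);R=T[:3,:3];c=-R.T@T[:3,3]
    d=R.T@np.array([p[0],-p[1],-1.]);return c,d/np.linalg.norm(d)
def atz(s,px,z):
    c,d=ray(s,px);return c+d*(z-c[2])/d[2]
def tri(obs):
    A=np.zeros((3,3));b=np.zeros(3);L=[ray(s,p) for s,p in obs]
    for c,d in L:
        M=np.eye(3)-np.outer(d,d);A+=M;b+=M@c
    X=np.linalg.solve(A,b)
    return X,max(np.linalg.norm(np.cross(X-c,d)) for c,d in L)
def proj(s,X):
    T=np.array(s["world_to_cam"]);p=T[:3,:3]@np.array(X)+T[:3,3]
    q=np.array([[[p[0],-p[1],-p[2]]]]);return cv2.projectPoints(q,np.zeros(3),np.zeros(3),np.array(s["K"],float),np.array(s["dist_coeffs"],float))[0][0,0]
def totool(dW):
    return np.array(r.state()["tool_rot"]).T@np.array(dW)*1000
def save(s,n,crop=None,f=1):
    im=s["color"][:,:,::-1]
    if crop: im=im[crop[1]:crop[3],crop[0]:crop[2]]
    cv2.imwrite(n,cv2.resize(im,None,fx=f,fy=f,interpolation=cv2.INTER_CUBIC))
E
python3 - <<'E'
from h import *
S={n:imaging.snapshot(n) for n in("scene","top")}
im=np.vstack([S[n]["color"] for n in S])[:,:,::-1]
for n in S: save(S[n],f"pics/{n}0.png",f=1.5)
np.set_printoptions(precision=3,suppress=True)
for q in ["stand","gift_box","packed_box","candle_left_mid","candle_right_mid","edge_left","edge_right","tablet0_mid","tablet3_mid","scissors","jar","dish","twine_spool"]:
    P={n:imaging.spot_point(q,S[n])[:4] for n in S}
    for n in S: print(q,n,[(np.round(d["pixel"]),round(d["p"],2)) for d in P[n]])
    if P["scene"] and P["top"]: print("   ",*tri([(S[n],P[n][0]["pixel"]) for n in S]))
print(r.state()["tool_rot"])
E
```

```text
stand scene [(array([262., 208.]), 0.9)]
stand top [(array([279., 231.]), 0.6), (array([300., 206.]), 0.49)]
    [ 0.485 -0.023 -0.014] 0.0033387975100464345
gift_box scene [(array([349., 281.]), 0.78), (array([261., 207.]), 0.54)]
gift_box top [(array([143., 222.]), 0.88), (array([267., 239.]), 0.57)]
    [0.514 0.291 0.   ] 0.00725769341846643
packed_box scene [(array([186., 141.]), 0.64), (array([182., 259.]), 0.24)]
packed_box top [(array([410., 245.]), 0.78)]
    [ 0.45  -0.338 -0.002] 0.007738529918184739
candle_left_mid scene [(array([308., 239.]), 0.88)]
candle_left_mid top [(array([203., 220.]), 0.88)]
    [0.507 0.149 0.038] 0.0004485320788204017
candle_right_mid scene [(array([312., 170.]), 0.52), (array([210., 165.]), 0.44)]
candle_right_mid top [(array([355., 220.]), 0.74), (array([330., 267.]), 0.47)]
    [ 0.457 -0.027  0.219] 0.12119331997471552
edge_left scene [(array([313., 170.]), 0.94), (array([236., 286.]), 0.24)]
edge_left top [(array([231., 265.]), 0.89), (array([316., 236.]), 0.52)]
    [0.408 0.075 0.156] 0.0013816369570416914
edge_right scene [(array([255., 
[... 517 characters left out ...]
1574331793908
scissors scene [(array([183., 260.]), 0.96)]
scissors top [(array([288., 127.]), 0.98)]
    [ 0.741 -0.056  0.004] 0.0015685311879630754
jar scene [(array([140., 228.]), 0.92), (array([353., 282.]), 0.3)]
jar top [(array([354., 117.]), 0.89)]
    [ 0.754 -0.209  0.016] 0.006543993077136776
dish scene [(array([274., 339.]), 0.72), (array([186., 258.]), 0.34)]
dish top [(array([166., 122.]), 0.94)]
    [0.753 0.243 0.022] 0.0020805286121996767
twine_spool scene [(array([234., 287.]), 0.84), (array([264., 188.]), 0.73)]
twine_spool top [(array([231., 139.]), 0.58)]
    [0.711 0.087 0.004] 0.001555674538044508
[[ 0.945  0.326  0.   ]
 [ 0.326 -0.945 -0.   ]
 [ 0.     0.    -1.   ]]
```

View pics/scene0.png

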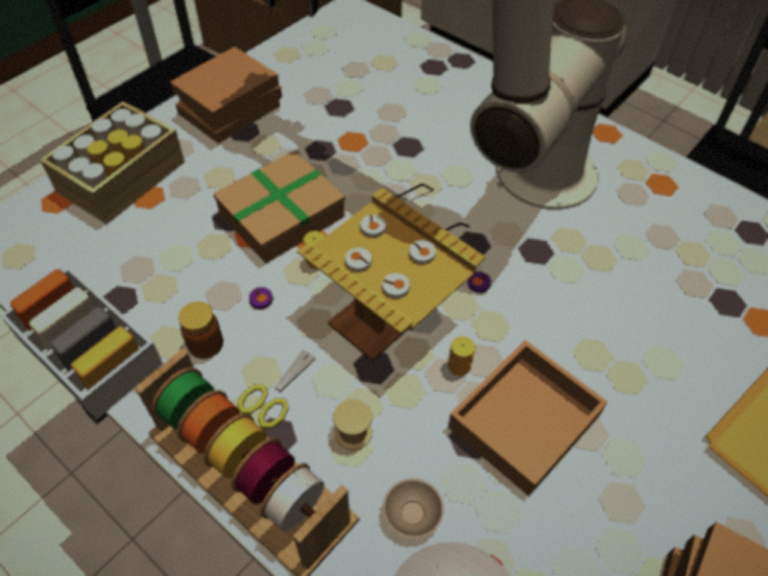

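View pics/top0.png

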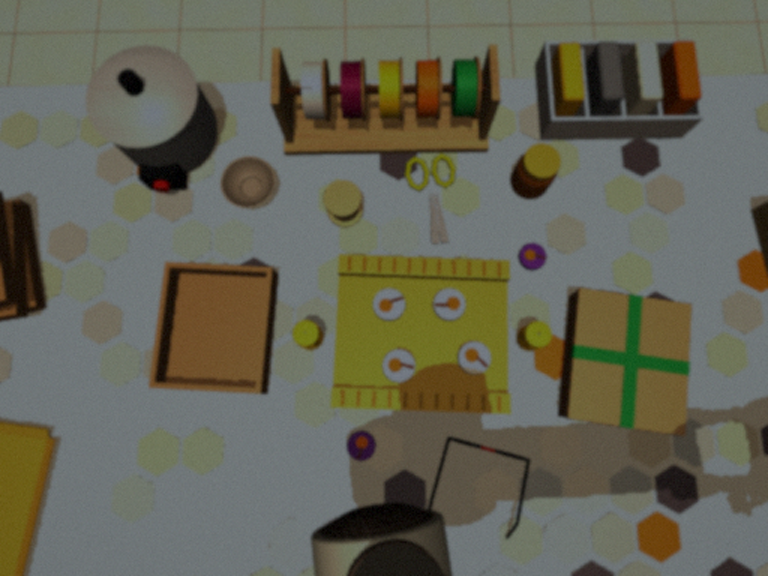

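The gift box is at top (143,222), on the left, and scene (349,281). The candidates for the candle to grasp:
- left candle in the gap, top (203,220) and scene (308,239): this is the one
- right candle, top (358,222): bystander
- twine spool, top (231,139)
- yellow ribbon reel in the rack

The purple tablets at top (241,297) and (355,171) are look-alikes. Next I fit the poses from the traces.

```bash
cat > fit.py <<'E'
from h import *
from scipy.optimize import minimize
def fit(S,q,dims,z0,x0,yaw0=0.):
    M={}
    for n in S:
        t=imaging.trace(q,S[n])
        if t:
            m=max(t[:3],key=lambda d:d["p"])["pixels"].astype(np.uint8)
            k=cv2.findNonZero(m); h=np.zeros_like(m); cv2.fillConvexPoly(h,cv2.convexHull(k),1); M[n]=h
    def pred(s,v):
        c,sn=np.cos(v[2]),np.sin(v[2]);P=[]
        for a in(-.5,.5):
            for b in(-.5,.5):
                for z in z0:
                    X=[v[0]+c*a*dims[0]-sn*b*dims[1],v[1]+sn*a*dims[0]+c*b*dims[1],z];P.append(proj(s,X))
        h=np.zeros((384*4,512*4),np.uint8);cv2.fillConvexPoly(h,np.round(cv2.convexHull(np.float32(P)*4+1.5)).astype(np.int32),1);return cv2.resize(h.astype(np.float32),(512,384),interpolation=cv2.INTER_AREA)
    def cost(v):
        return sum(1-np.minimum(pred(S[n],v),M[n]).sum()/np.maximum(pred(S[n],v),M[n]).sum() for n in M)
    v0=np.array([*x0,yaw0])
    o=minimize(cost,v0,method="Nelder-Mead",options=dict(initial_simplex=np.vstack([v0]+[v0+d for d in np.diag([.015,.015,.1])]),xatol=2e-4,fatol=1e-4))
    return o.x,o.fun,list(M)
E
python3 - <<'E'
from fit import *
np.set_printoptions(precision=4,suppress=True)
S={n:imaging.snapshot(n) for n in("scene","top")}
for n in S: 
    s={n:S[n]}
    print(n,"box",*fit(s,"gift_box",(.19,.165),(0,.05),(.514,.291)))
    print(n,"tray",*fit(s,"tray",(.202,.23),(.140,.156),(.49,-.02)))
print("box",*fit(S,"gift_box",(.19,.165),(0,.05),(.514,.291)))
t,_,_=fit(S,"tray",(.202,.23),(.140,.156),(.49,-.02));print("tray",t)
save(S["scene"],"pics/c.png",(170,100,420,340),3)
print(r.state()["tcp_pos"],r.state()["time_s"])
E
```

```text
scene box [ 0.5168  0.2838 -0.0612] 0.02129000425338745 ['scene']
scene tray [ 0.4862 -0.0239 -0.0457] 0.030498623847961426 ['scene']
top box [ 0.516   0.2877 -0.063 ] 0.021615922451019287 ['top']
top tray [ 0.4896 -0.0225 -0.0563] 0.022164583206176758 ['top']
box [ 0.517   0.2857 -0.0636] 0.05653291940689087 ['scene', 'top']
tray [ 0.4883 -0.0225 -0.0522]
[ 0.1873 -0.5436  0.2313] 1.9
```

View pics/c.png

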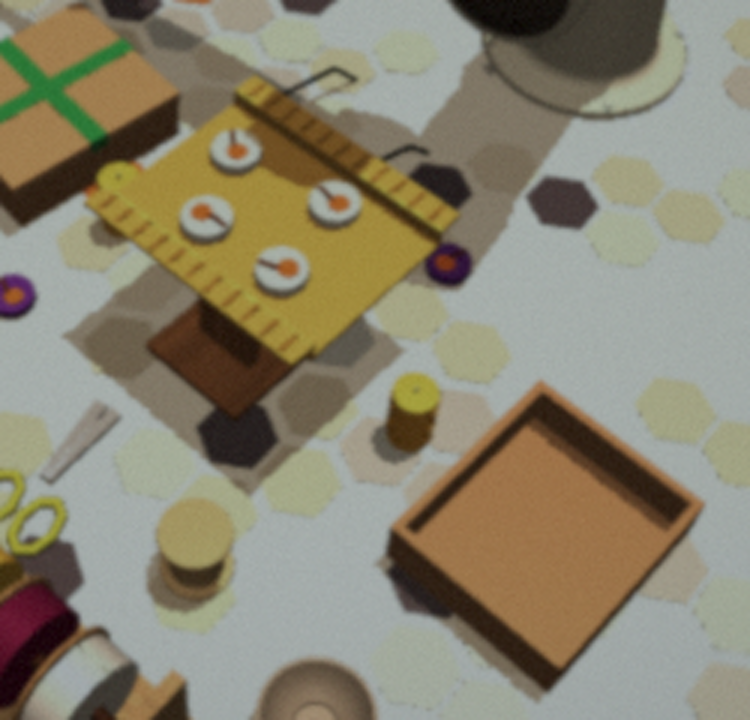

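```bash

python3 -m pendant '[[[33,-35,0],0,1],[[66,-70,0],0,1],[[99,-104,0],0,1],[[132,-139,0],0,1],[[132,-139,0],0,1]]' >/dev/null
python3 -m pendant '[[[33,-35,0],0,1],[[66,-70,0],0,1],[[99,-104,0],0,1],[[132,-139,0],0,1],[[132,-139,0],0,1]]' >/dev/null
python3 -m pendant '[[[33,-35,0],0,1],[[66,-70,0],0,1],[[99,-104,0],0,1],[[132,-139,0],0,1],[[132,-139,0],0,1]]' >/dev/null
python3 -m pendant '[[[33,-35,0],0,1],[[66,-70,0],0,1],[[99,-104,0],0,1],[[132,-139,0],0,1],[[132,-139,0],0,1]]' >/dev/null
python3 -m pendant '[[[0,0,0],-7,1],[[0,0,0],-14,1],[[0,0,0],-21,1],[[0,0,0],-28,1],[[0,0,0],-35,1]]' >/dev/null
python3 -m pendant '[[[0,0,0],-7,1],[[0,0,0],-14,1],[[0,0,0],-21,1],[[0,0,0],-28,1],[[0,0,0],-33,1]]'
python3 - <<'E'
from h import *
np.set_printoptions(precision=4,suppress=True)
st=r.state();print(st["time_s"],st["tcp_pos"],st["tool_rot"],st["qpos"])
w=imaging.snapshot("wrist");S={n:imaging.snapshot(n) for n in("top","scene")};S["wrist"]=w
O=[]
for n in S:
    p=imaging.spot_point("candle_left_mid",S[n]);print(n,[(np.round(d["pixel"],1),round(d["p"],2)) for d in p[:3]])
    if p:O.append((S[n],p[0]["pixel"]))
print(*tri(O)); print(atz(w,imaging.spot_point("candle_left_mid",w)[0]["pixel"],.0325) if imaging.spot_point("candle_left_mid",w) else None)
save(w,"pics/w1.png",f=1.3)
E
```

```text
time_s: 4.4
tcp_pos: [0.5054, 0.154, 0.2314]
tool_rot: [[0.046, 0.999, 0.0], [0.999, -0.046, 0.0], [0.0, 0.0, -1.0]]
force: [-1.2, -0.2, -0.3]
opening: 0.0851
grasp_force: 0.0
4.4 [0.5054 0.154  0.2314] [[ 0.0463  0.9989  0.0001]
 [ 0.9989 -0.0463  0.    ]
 [ 0.      0.0001 -1.    ]] [ 0.0669  0.0371  1.7273 -0.      1.3771  0.1133]
top [(array([204.3, 221.5]), 0.58), (array([266.6, 238.8]), 0.36)]
scene [(array([306.9, 239.7]), 0.94)]
wrist [(array([401.7, 356.6]), 0.59), (array([248.7, 172.2]), 0.55)]
[0.551  0.1417 0.2271] 0.07599966830937828
[ 0.7352 -0.1822  0.0325]
```

View pics/w1.png

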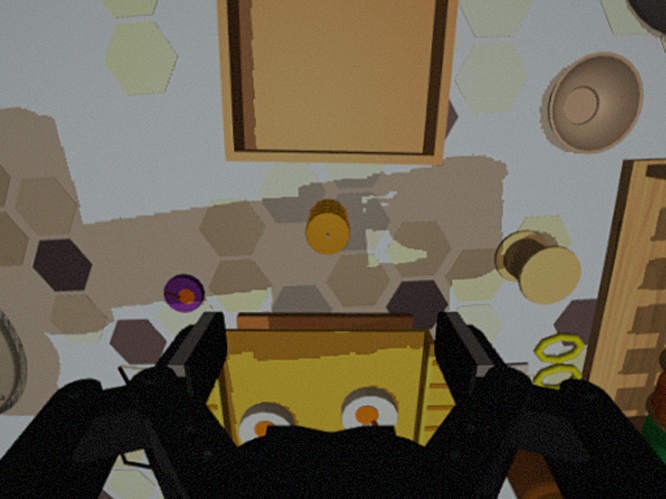

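```bash

python3 - <<'E'
from h import *
np.set_printoptions(precision=4,suppress=True)
w=imaging.snapshot("wrist");t=imaging.snapshot("scene");u=imaging.snapshot("top")
p=[d for d in imaging.spot_point("candle_left_mid",w) if d["pixel"][1]<220][0]["pixel"]
q=imaging.spot_point("candle_left_mid",t)[0]["pixel"];v=imaging.spot_point("candle_left_mid",u)[0]["pixel"]
print(p,atz(w,p,.0325),*tri([(w,p),(t,q)]),*tri([(t,q),(u,v)]),*tri([(t,q),(u,v),(w,p)]))
for a in [(183,242),(317,243)]: print("plate top",atz(w,a,.012))
for a in [(170,125),(341,126)]: print("box near rim",atz(w,a,.05))
x,d=.4883,np.array([-.0225]); print("expect plate edge mid",.4883+.055*.052,-.0225+.055)
X=tri([(t,q),(u,v),(w,p)])[0]; print("tool shift",totool([X[0]-r.state()["tcp_pos"][0],X[1]-r.state()["tcp_pos"][1],0]))
E
```

```text
[248.4, 173.9] [0.4983 0.1412 0.0325] [ 0.497   0.136  -0.0046] 0.0045866144456092415 [0.5095 0.151  0.0214] 0.00367261039846316 [0.5055 0.147  0.0243] 0.010699413383617715
plate top [0.3965 0.0385 0.012 ]
plate top [0.5912 0.0265 0.012 ]
box near rim [0.4131 0.2083 0.05  ]
box near rim [0.6078 0.1968 0.05  ]
expect plate edge mid 0.49116 0.0325
tool shift [-7.0132  0.5021  0.    ]
```

```bash

python3 -m pendant '[[[-5,0,40],0,1],[[-5,0,80],0,1],[[-5,0,120],0,1],[[-5,0,120],0,1]]' >/dev/null
python3 - <<'E'
from h import *
np.set_printoptions(precision=4,suppress=True)
w=imaging.snapshot("wrist")
print([(d["pixel"],round(d["p"],2),atz(w,d["pixel"],.0325)) for d in imaging.spot_point("candle_left_mid",w)[:2]])
print(r.state()["tcp_pos"]);save(w,"pics/w2.png",f=1)
E
```

```text
[([257.1, 207.4], 0.86, array([0.5002, 0.1413, 0.0325]))]
[0.5042 0.149  0.1109]
```

View pics/w2.png

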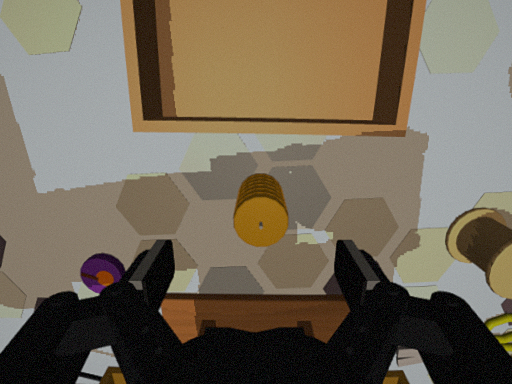

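The picture shows the candle top at (261,222), centred between the fingers at about column 255. Descending to grasp it.

```bash

python3 -m pendant '[[[-3,0,40],0,1],[[-3,0,80],0,1],[[-3,0,80],0,1]]'
python3 -m pendant '[[[0,0,0],0,0],[[0,0,0],0,-1],[[0,0,0],0,-1],[[0,0,0],0,-1],[[0,0,0],0,-1]]' 25
python3 -m pendant '[[[0,0,0],0,-1],[[0,0,0],0,-1],[[0,0,0],0,-1],[[0,0,0],0,-1],[[0,0,0],0,-1]]'
```

```text
time_s: 5.78
tcp_pos: [0.5017, 0.1457, 0.0275]
tool_rot: [[0.052, 0.999, -0.008], [0.999, -0.052, -0.0], [-0.001, -0.008, -1.0]]
force: [-1.3, 0.1, -1.3]
opening: 0.0856
grasp_force: 0.0
time_s: 6.2
tcp_pos: [0.5076, 0.1463, 0.0347]
tool_rot: [[0.052, 0.999, 0.006], [0.999, -0.052, 0.0], [0.001, 0.006, -1.0]]
force: [-1.1, -0.5, 7.6]
opening: 0.0389
grasp_force: 24.8
time_s: 6.62
tcp_pos: [0.5076, 0.1463, 0.0348]
tool_rot: [[0.052, 0.999, 0.006], [0.999, -0.052, 0.0], [0.001, 0.006, -1.0]]
force: [-1.4, 0.6, 7.8]
opening: 0.0391
grasp_force: 24.8
```

```bash

python3 -m pendant '[[[8,0,-20],0,-1],[[14,0,-50],0,-1],[[20,0,-90],0,-1],[[50,0,-100],0,-1],[[85,1,-100],0,-1]]'
python3 -m pendant '[[[35,0,0],0,-1],[[70,1,0],0,-1],[[103,2,0],0,-1],[[103,2,0],0,-1]]'
python3 - <<'E'
from h import *
save(imaging.snapshot("scene"),"pics/s3.png",(250,120,450,320),3)
E
```

```text
time_s: 7.03
tcp_pos: [0.5146, 0.2315, 0.1384]
tool_rot: [[0.055, 0.998, 0.012], [0.998, -0.055, 0.002], [0.003, 0.012, -1.0]]
force: [1.0, 0.2, -0.4]
opening: 0.0392
grasp_force: 26.1
time_s: 7.37
tcp_pos: [0.518, 0.3392, 0.1335]
tool_rot: [[0.048, 0.999, 0.004], [0.999, -0.048, 0.004], [0.004, 0.003, -1.0]]
force: [0.4, 0.3, -1.6]
opening: 0.0392
grasp_force: 26.0
```

View pics/s3.png

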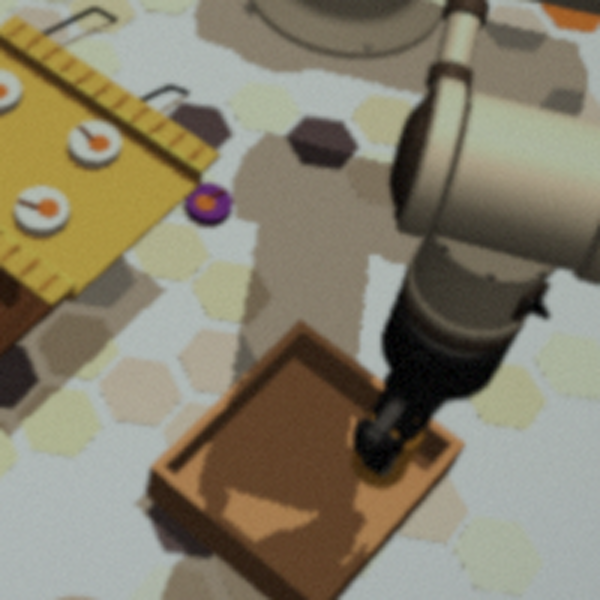

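The candle is held at crop (380,455), over the far part of the box. Lowering it.

```bash

python3 -m pendant '[[[0,0,25],0,-1],[[0,0,50],0,-1],[[0,0,70],0,-1],[[0,0,80],0,-1],[[0,0,80],0,-1]]'
python3 -m pendant '[[[0,0,4],0,-1],[[0,0,8],0,-1],[[0,0,8],0,-1],[[0,0,8],0,-1]]'
```

```text
time_s: 7.83
tcp_pos: [0.5162, 0.3323, 0.0494]
tool_rot: [[0.053, 0.999, -0.004], [0.999, -0.053, -0.002], [-0.002, -0.004, -1.0]]
force: [-0.2, -0.5, -0.5]
opening: 0.039
grasp_force: 26.0
time_s: 8.17
tcp_pos: [0.5184, 0.3338, 0.0443]
tool_rot: [[0.052, 0.999, 0.001], [0.999, -0.052, 0.001], [0.001, 0.001, -1.0]]
force: [-1.1, 0.3, -0.7]
opening: 0.0392
grasp_force: 26.0
```

```bash

python3 -m pendant '[[[0,0,2],0,-1],[[0,0,2],0,-1],[[0,0,2],0,-1]]'
python3 -m pendant '[[[0,0,0],0,-0.1],[[0,0,0],0,-0.05],[[0,0,0],0,0.2],[[0,0,0],0,0.4],[[0,0,0],0,0.4]]'
python3 -m pendant '[[[0,0,-15],0,0.4],[[0,0,-40],0,0.4],[[0,0,-80],0,0.4],[[0,0,-100],0,0.4],[[0,0,-100],0,0.4]]'
python3 - <<'E'
from fit import *
np.set_printoptions(precision=4,suppress=True)
s=imaging.snapshot("scene");w=imaging.snapshot("wrist")
save(w,"pics/w4.png",f=1)
print(*fit({"scene":s},"gift_box",(.19,.165),(0,.05),(.517,.2857),-.06))
E
```

```text
time_s: 8.42
tcp_pos: [0.5188, 0.3341, 0.0428]
tool_rot: [[0.052, 0.999, 0.002], [0.999, -0.052, 0.001], [0.001, 0.002, -1.0]]
force: [-1.8, -1.1, 6.2]
opening: 0.0391
grasp_force: 26.7
time_s: 8.83
tcp_pos: [0.5175, 0.3336, 0.041]
tool_rot: [[0.052, 0.999, -0.001], [0.999, -0.052, -0.0], [-0.0, -0.001, -1.0]]
force: [-0.5, -0.6, 0.7]
opening: 0.0598
grasp_force: 0.0
time_s: 9.25
tcp_pos: [0.5213, 0.3352, 0.1478]
tool_rot: [[0.052, 0.999, 0.01], [0.999, -0.052, 0.004], [0.005, 0.01, -1.0]]
force: [1.1, -0.2, 0.3]
opening: 0.0594
grasp_force: 0.0
[ 0.5164  0.2843 -0.0615] 0.023479759693145752 ['scene']
```

View pics/w4.png

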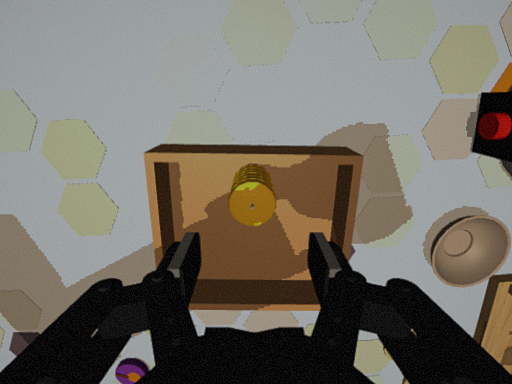

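```bash

python3 -m pendant '[[[-13,40,0],0,0],[[-26,80,0],0,-1],[[-39,120,0],0,-1],[[-39,127,0],0,-1],[[-39,127,0],0,-1]]' >/dev/null
python3 -m pendant '[[[0,0,40],0,-1],[[0,0,80],0,-1],[[0,0,115],0,-1],[[0,0,123],0,-1],[[0,0,123],0,-1]]'
python3 -m pendant '[[[0,-3,0],0,-1],[[0,-7,0],0,-1],[[0,-11,0],0,-1],[[0,-13,0],0,-1],[[0,-13,0],0,-1]]'
python3 -m pendant '[[[0,-2,0],0,-1],[[0,-4,0],0,-1],[[0,-6,0],0,-1],[[0,-6,0],0,-1],[[0,-6,0],0,-1]]'
python3 - <<'E'
from fit import *
np.set_printoptions(precision=4,suppress=True)
S={n:imaging.snapshot(n) for n in("scene","top")}
for n in S:print(*fit({n:S[n]},"gift_box",(.19,.165),(0,.05),(.512,.2857),-.06))
E
```

```text
time_s: 10.23
tcp_pos: [0.6375, 0.2878, 0.0131]
tool_rot: [[0.051, 0.999, -0.01], [0.999, -0.051, -0.002], [-0.003, -0.01, -1.0]]
force: [-0.2, 0.1, -0.8]
opening: -0.0
grasp_force: 0.0
time_s: 10.65
tcp_pos: [0.6298, 0.2892, 0.02]
tool_rot: [[0.052, 0.999, 0.002], [0.999, -0.052, 0.001], [0.001, 0.002, -1.0]]
force: [-0.0, -0.9, 0.0]
opening: 0.0004
grasp_force: 0.0
time_s: 11.07
tcp_pos: [0.624, 0.2891, 0.0187]
tool_rot: [[0.052, 0.999, 0.001], [0.999, -0.052, 0.0], [0.0, 0.001, -1.0]]
force: [1.4, -0.2, 1.3]
opening: -0.0001
grasp_force: 0.7
[ 0.5178  0.2858 -0.0615] 0.17650163173675537 ['scene']
[ 0.5121  0.2706 -0.0221] 0.3183339238166809 ['top']
```

```bash

python3 -m pendant '[[[0,-2,0],0,-1],[[0,-4,0],0,-1],[[0,-6,0],0,-1],[[0,-8,0],0,-1],[[0,-8,0],0,-1]]'
python3 -m pendant '[[[0,0,0],0,-1],[[0,20,0],0,-1],[[0,35,-30],0,-1],[[0,35,-70],0,-1],[[0,35,-105],0,-1]]'
python3 - <<'E'
from fit import *
np.set_printoptions(precision=4,suppress=True)
w=imaging.snapshot("wrist");S={n:imaging.snapshot(n) for n in("scene","top")}
save(w,"pics/w5.png",f=1)
for n in S:print(*fit({n:S[n]},"gift_box",(.19,.165),(0,.05),(.512,.2857),-.06))
E
```

```text
time_s: 11.68
tcp_pos: [0.6152, 0.2896, 0.0185]
tool_rot: [[0.052, 0.999, -0.0], [0.999, -0.052, 0.0], [0.0, -0.0, -1.0]]
force: [1.2, -0.2, 1.4]
opening: -0.0002
grasp_force: 1.0
time_s: 12.1
tcp_pos: [0.6495, 0.2872, 0.123]
tool_rot: [[0.053, 0.999, -0.004], [0.999, -0.053, -0.001], [-0.001, -0.004, -1.0]]
force: [0.7, 1.4, 0.9]
opening: -0.0001
grasp_force: 0.0
[ 0.5068  0.285  -0.0419] 0.20552116632461548 ['scene']
[ 0.5046  0.2857 -0.0517] 0.05517548322677612 ['top']
```

View pics/w5.png

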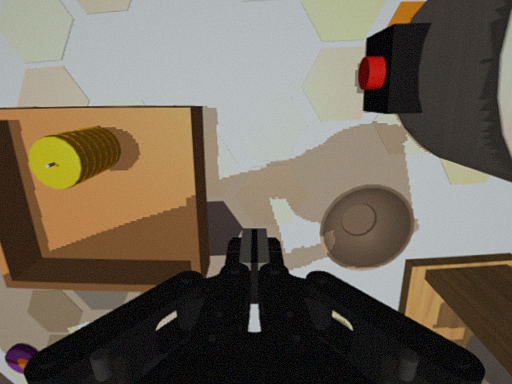

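Box at about (0.505, 0.285), yaw about −0.05. That puts it laterally on the stand axis. The candle stands upright at (55,160). Going behind the box.

```bash

python3 -m pendant '[[[20,-29,0],0,0],[[40,-58,0],0,1],[[60,-87,0],0,1],[[80,-115,0],0,1],[[100,-142,0],0,1]]' >/dev/null
python3 -m pendant '[[[0,0,0],0,1],[[0,0,40],0,1],[[0,0,80],0,1],[[0,0,108],0,1],[[0,0,108],0,1]]'
python3 -m pendant '[[[-5,0,0],0,1],[[-12,0,0],0,1],[[-20,0,0],0,1],[[-28,0,0],0,1],[[-36,0,0],0,1]]'
python3 -m pendant '[[[-8,0,0],0,1],[[-16,0,0],0,1],[[-24,0,0],0,1],[[-32,0,0],0,1],[[-40,0,0],0,1]]'
python3 - <<'E'
from fit import *
np.set_printoptions(precision=4,suppress=True)
S={n:imaging.snapshot(n) for n in("scene","wrist")}
save(S["scene"],"pics/s6.png",(220,120,420,300),3)
print(*fit({"scene":S["scene"]},"gift_box",(.19,.165),(0,.05),(.50,.225),-.06))
E
```

```text
time_s: 13.18
tcp_pos: [0.5066, 0.391, 0.0053]
tool_rot: [[0.052, 0.999, -0.017], [0.999, -0.052, -0.008], [-0.009, -0.016, -1.0]]
force: [-0.3, -0.5, -1.3]
opening: 0.0855
grasp_force: 0.0
time_s: 13.6
tcp_pos: [0.5138, 0.3592, 0.0179]
tool_rot: [[0.053, 0.999, 0.004], [0.999, -0.053, 0.003], [0.003, 0.004, -1.0]]
force: [-0.3, 3.7, 3.0]
opening: 0.0851
grasp_force: 1.9
time_s: 14.02
tcp_pos: [0.51, 0.3183, 0.0154]
tool_rot: [[0.052, 0.999, 0.0], [0.999, -0.052, 0.0], [0.0, 0.0, -1.0]]
force: [-0.2, 4.1, 2.9]
opening: 0.0856
grasp_force: 1.8
[ 0.5038  0.2213 -0.0286] 0.16327053308486938 ['scene']
```

View pics/s6.png

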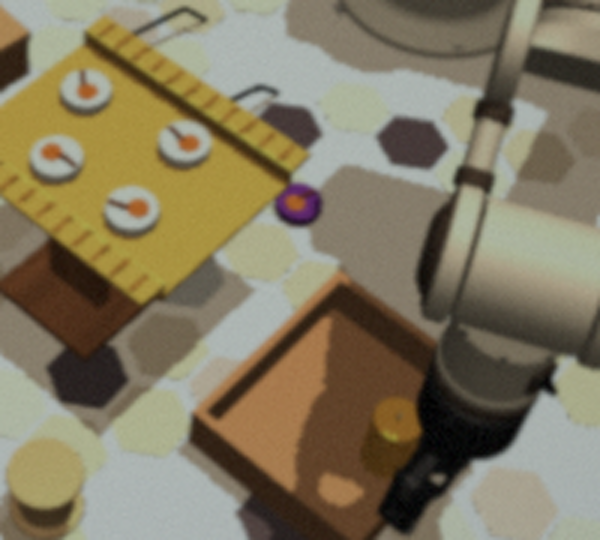

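```bash

python3 -m pendant '[[[-10,0,0],0,1],[[-20,0,0],0,1],[[-30,0,0],0,1],[[-38,0,0],0,1],[[-45,0,0],0,1]]'
python3 - <<'E'
from h import *
for n,p in(("scene",(319.3,188.3)),("top",(241,297))):
    s=imaging.snapshot(n);X=atz(s,p,.006);d=X[:2]-[.4895,-.0225];a=-.056
    print(X, d@[np.cos(a),np.sin(a)], d@[-np.sin(a),np.cos(a)])
E
```

```text
time_s: 14.58
tcp_pos: [0.5073, 0.2728, 0.015]
tool_rot: [[0.053, 0.999, -0.001], [0.999, -0.053, -0.0], [-0.0, -0.001, -1.0]]
force: [1.0, 1.5, -1.4]
opening: 0.0851
grasp_force: 0.8
[0.33847878 0.06575197 0.006     ] -0.15572400404277958 0.07966085511979115
[0.33642302 0.06526458 0.006     ] -0.15774926781572896 0.07905916619734699
```

```bash

python3 -m pendant '[[[-9,0,0],0,1],[[-18,0,0],0,1],[[-27,0,0],0,1],[[-36,0,0],0,1],[[-45,0,0],0,1]]'
python3 -m pendant '[[[-4,0,0],0,1],[[-7,0,0],0,1],[[-10,0,0],0,1],[[-13,0,0],0,1],[[-15,0,0],0,1]]'
python3 -m pendant '[[[-1,0,0],0,1],[[-2,0,0],0,1],[[-3,0,0],0,1],[[-4,0,0],0,1],[[-4,0,0],0,1]]'
```

```text
time_s: 15.1
tcp_pos: [0.5055, 0.2283, 0.0155]
tool_rot: [[0.052, 0.999, 0.001], [0.999, -0.052, 0.0], [0.0, 0.001, -1.0]]
force: [0.8, 2.8, 0.5]
opening: 0.0854
grasp_force: 1.3
time_s: 15.52
tcp_pos: [0.5046, 0.2141, 0.0154]
tool_rot: [[0.052, 0.999, 0.0], [0.999, -0.052, 0.0], [0.0, 0.0, -1.0]]
force: [0.2, 2.8, 2.1]
opening: 0.0852
grasp_force: 1.6
time_s: 15.93
tcp_pos: [0.5044, 0.2102, 0.0154]
tool_rot: [[0.052, 0.999, 0.0], [0.999, -0.052, -0.0], [-0.0, 0.0, -1.0]]
force: [-0.2, 3.0, 1.9]
opening: 0.0854
grasp_force: 1.5
```

```bash

python3 -m pendant '[[[-1,0,0],0,1],[[-2,0,0],0,1],[[-3,0,0],0,1],[[-3,0,0],0,1]]'|grep -E "tcp|force"
python3 -m pendant '[[[-1,0,0],0,1],[[-2,0,0],0,1],[[-3,0,0],0,1],[[-3,0,0],0,1]]'|grep -E "tcp|force"
```

```text
tcp_pos: [0.5042, 0.207, 0.0154]
force: [0.7, 2.4, 1.9]
grasp_force: 1.5
tcp_pos: [0.5042, 0.2068, 0.0157]
force: [1.8, 16.0, 1.3]
grasp_force: 7.9
```

```bash

python3 -m pendant '[[[15,0,0],0,1],[[30,0,0],0,0],[[30,0,-40],0,-1],[[30,0,-80],0,-1],[[30,0,-120],0,-1]]' | grep tcp
python3 -m pendant '[[[0,0,-35],0,-1],[[0,0,-70],0,-1],[[0,0,-70],0,-1]]' | grep tcp
python3 - <<'E'
from fit import *
np.set_printoptions(precision=4,suppress=True)
w=imaging.snapshot("wrist");S={n:imaging.snapshot(n) for n in("scene","top")}
save(w,"pics/w7.png",f=1.3)
for n in S:print(*fit({n:S[n]},"gift_box",(.19,.165),(0,.05),(.497,.115),-.06))
t=S["scene"];u=S["top"]
a=imaging.spot_point("edge_left",t);b=imaging.spot_point("edge_left",u)
print(a[:1],b[:1]); print(*tri([(t,a[0]["pixel"]),(u,b[0]["pixel"])]))
E
```

```text
tcp_pos: [0.5039, 0.2333, 0.1348]
tcp_pos: [0.5095, 0.2343, 0.2133]
[ 0.4966  0.1132 -0.0537] 0.05740690231323242 ['scene']
[ 0.4959  0.1243 -0.0581] 0.42731308937072754 ['top']
[{'pixel': [312.0, 169.1], 'p': 0.95}] [{'pixel': [228.2, 261.9], 'p': 0.85}]
[0.4143 0.0784 0.1672] 0.0032337187652194364
```

View pics/w7.png

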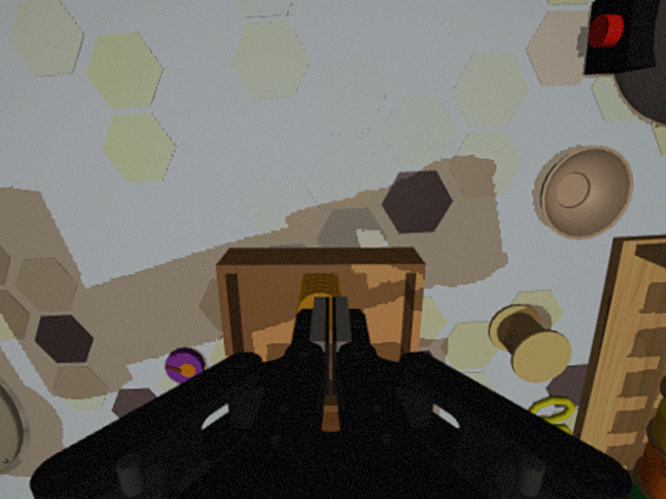

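```bash

python3 -m pendant '[[[-33,-19,0],0,-1],[[-66,-38,0],0,-1],[[-99,-57,0],0,-1],[[-132,-76,0],0,-1],[[-163,-95,0],0,-1]]' | grep tcp
python3 -m pendant '[[[0,0,0],0,-1],[[0,0,15],0,-1],[[0,0,30],0,-1],[[0,0,30],0,-1]]' | grep -E "tcp|force"
python3 - <<'E'
from h import *
s=imaging.snapshot("scene");save(s,"pics/s8.png",(170,60,420,260),3)
p=r.state()["tcp_pos"];d=np.array(p[:2])-[.4895,-.0225];a=-.056
print(d@[np.cos(a),np.sin(a)], d@[-np.sin(a),np.cos(a)])
E
```

```text
tcp_pos: [0.4003, 0.0752, 0.204]
tcp_pos: [0.3998, 0.0765, 0.1719]
force: [0.3, 0.1, 0.5]
grasp_force: 0.0
-0.09429720501255744 0.09393731086702124
```

View pics/s8.png

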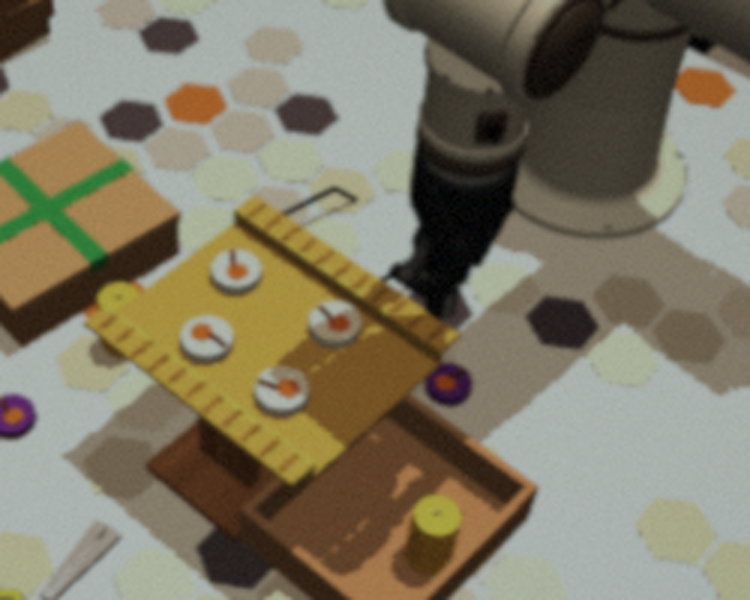

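The picture shows the box home and the candle upright at (433,530). The finger is just above the near rim at (440,305). Pressing now.

```bash

python3 -m pendant '[[[0,4,5],0,-1],[[0,4,12],0,-1],[[0,4,18],0,-1],[[0,4,24],0,-1],[[0,4,30],0,-1]]' | grep -E "tcp|force"
python3 -m pendant '[[[0,0,4],0,-1],[[0,0,8],0,-1],[[0,0,12],0,-1],[[0,0,16],0,-1],[[0,0,20],0,-1]]' | grep -E "tcp|force"
python3 -m pendant '[[[0,0,3],0,-1],[[0,0,6],0,-1],[[0,0,9],0,-1],[[0,0,12],0,-1],[[0,0,14],0,-1]]' | grep -E "tcp|force"
python3 -m pendant '[[[0,0,2],0,-1],[[0,0,4],0,-1],[[0,0,6],0,-1],[[0,0,7],0,-1],[[0,0,7],0,-1]]' | grep -E "tcp|force"
python3 - <<'E'
from h import *
s=imaging.snapshot("scene");save(s,"pics/s9.png",(170,60,420,260),3)
E
```

```text
tcp_pos: [0.4066, 0.0765, 0.1451]
force: [0.7, 1.8, 3.0]
grasp_force: 1.8
tcp_pos: [0.4065, 0.0767, 0.1255]
force: [0.2, 4.6, 6.1]
grasp_force: 3.6
tcp_pos: [0.4066, 0.0755, 0.1117]
force: [-1.4, 0.6, 7.5]
grasp_force: 3.5
tcp_pos: [0.4071, 0.0756, 0.1052]
force: [-1.3, 1.5, 9.1]
grasp_force: 4.2
```

View pics/s9.png

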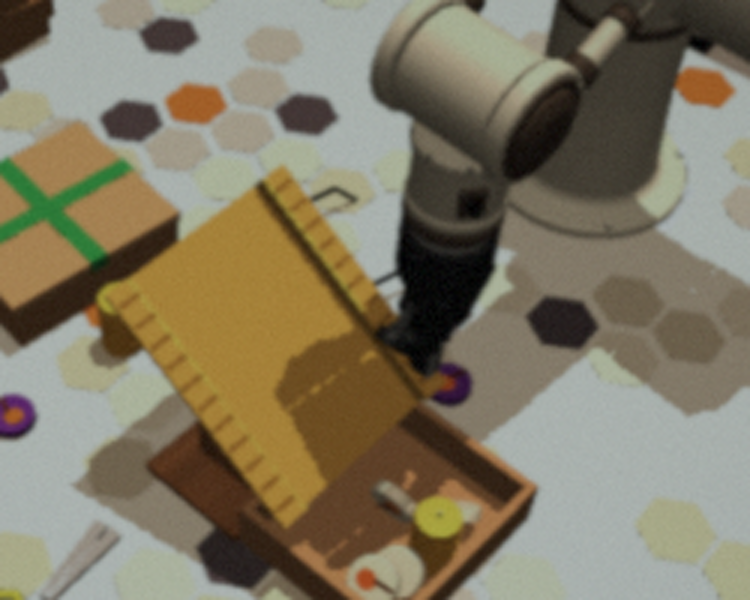

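The tray is empty at full tilt and the tablets are in the box around (385,570), (395,500) and (470,512). I'll hold briefly, then ease the tray back level.

```bash

python3 -m pendant '[[[0,0,0],0,-1],[[0,0,0],0,-1],[[0,0,0],0,-1],[[0,0,0],0,-1],[[0,0,0],0,-1]]' | grep -E "tcp|force"
python3 -m pendant '[[[0,0,-4],0,-1],[[0,0,-8],0,-1],[[0,0,-12],0,-1],[[0,0,-16],0,-1],[[0,0,-20],0,-1]]' >/dev/null
python3 -m pendant '[[[0,0,-4],0,-1],[[0,0,-8],0,-1],[[0,0,-12],0,-1],[[0,0,-16],0,-1],[[0,0,-20],0,-1]]' >/dev/null
python3 -m pendant '[[[0,0,-4],0,-1],[[0,0,-8],0,-1],[[0,0,-12],0,-1],[[0,0,-16],0,-1],[[0,0,-20],0,-1]]' | grep -E "tcp|force"
python3 -m pendant '[[[0,0,-10],0,-1],[[0,0,-30],0,-1],[[0,0,-60],0,-1],[[0,0,-60],0,-1]]' | grep -E "tcp|force"
python3 -m pendant '[[[-12,-35,0],0,-1],[[-24,-70,0],0,-1],[[-24,-80,0],0,-1],[[-24,-80,0],0,-1]]' | grep -E "tcp|force"
python3 - <<'E'
from fit import *
S={n:imaging.snapshot(n) for n in("scene","top")}
a=S["scene"]["color"][150:290,260:400,::-1];b=S["top"]["color"][150:290,165:305,::-1]
cv2.imwrite("pics/f.png",cv2.resize(np.hstack([a,b]),(800,400),interpolation=cv2.INTER_CUBIC))
print(*fit({"scene":S["scene"]},"gift_box",(.19,.165),(0,.05),(.497,.115),-.06))
print(*fit(S,"tray",(.202,.23),(.140,.156),(.49,-.02)))
for q in ("candle_left_mid","tablet0_mid"):print(q,[[(np.round(d["pixel"]),round(d["p"],2)) for d in imaging.spot_point(q,S[n])[:6]] for n in S])
E
```

```text
tcp_pos: [0.4072, 0.0756, 0.1054]
force: [-1.0, 0.6, 8.5]
grasp_force: 4.2
tcp_pos: [0.4058, 0.076, 0.1643]
force: [-0.5, 0.3, -0.2]
grasp_force: 0.0
tcp_pos: [0.4092, 0.0758, 0.2304]
force: [1.3, -0.5, 1.7]
grasp_force: 0.0
tcp_pos: [0.3236, 0.0562, 0.2244]
force: [-0.2, -0.1, 0.6]
grasp_force: 0.0
[ 0.4970563  0.1144779 -0.0597446] 0.06193596124649048 ['scene']
[ 0.48779282 -0.02180059 -0.04304554] 0.06625396013259888 ['scene', 'top']
candle_left_mid [[(array([317., 240.]), 0.8), (array([206., 168.]), 0.45)], [(array([195., 228.]), 0.79), (array([222., 216.]), 0.24)]]
tablet0_mid [[(array([293., 254.]), 0.58)], [(array([205., 202.]), 0.49)]]
```

View pics/f.png

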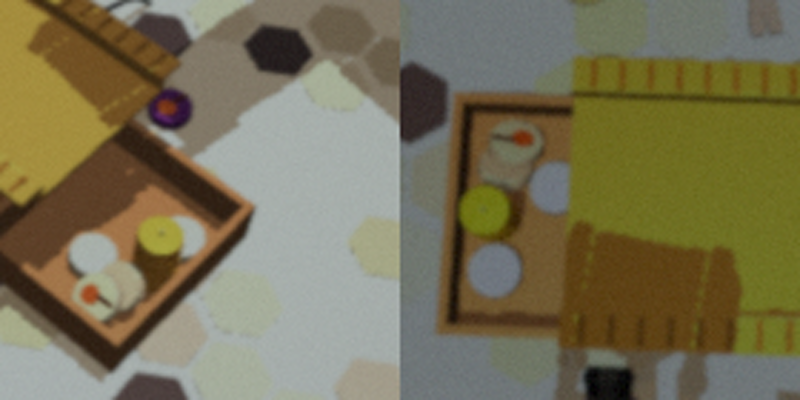

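All four tablets are in the box: scene crop (92,255), (97,297), (125,285), (187,237), and top crop (517,143), (505,167), (553,187), (495,270). The candle is upright, the tray is level and the box is home, so I'm handing in.

```bash
python3 -c "
from h import *
print(r.state()['time_s']);print(job_done())"
```

```text
22.9167
the job is handed in; nothing more can be done
None
```

The job is handed in at 22.9 s of the 69 s allowed: the candle is upright in the gift box, the box is against the stand's base, all four tablets are in it, and the tray is back level; the verdict was not shown.

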